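# Press a power board into the corner of a test nest and hold it on the contacts

### The arm

A 6-joint arm with a two-finger parallel gripper is mounted at the origin on a cart in front of the work surface, level with it; the furniture and walls round the work are solid. World frame = base frame: x ahead of the robot, y to its left, z up, the work surface at z = 0. Lengths are in mm, angles in degrees, forces in N, time in s.
With the tool pointing down it reaches from about 275 to 850 mm from the base axis. Payload 5.2 kg.
Tool frame: the origin (TCP) lies at the very end of the fingers, on their centre line; the grasp point (between the pads) lies 19 mm behind it; z points along the fingers, y is the direction in which the jaws open and shut (so a half turn about z gives the same grasp; the last joint's range is limited). The gripper opens to 85 mm and grips with 20 to 120 N. Pads are 22 mm wide; open, the fingers measure 114 mm over their backs; the gripper's body (76 mm by 85 mm) begins 54 mm behind the grasp point. The pads swing forward as they close: fully open they stand 13 mm farther back than shut.
Start: joints at [53.984, 14.817, 87.949, -0, 77.235, -11.62], TCP at [227.157, 500.904, 231.31] pointing down, gripper open.
Joint ranges: [-179.93, 179.93], [-52.35, 119.4], [10.71, 147.94], [-69.91, 249.91], [12.55, 155.21], [-178.61, 178.61]. Speed limits (degrees/s): [147.25, 147.25, 180, 180, 180, 180].

### API

Orientations are given as [roll, pitch, yaw] about the fixed x, y, z axes, in that order (R = Rz(yaw) Ry(pitch) Rx(roll)).
In Python, from station import sensors, optics, order gives the robot as it stands.
- The arm moves only by the tool apply_moves, never from a script. Its argument "plan" is a list of rows, each a list of 7 numbers: the turn, a rotation vector about the tool's x, y, z in rad, then the shift along the tool's x, y, z in mm, then the finger opening in mm, from 0 to 85.4. In form: [[ax, ay, az, tx, ty, tz, grip], ...]. A call has 1 to 10 rows; each row shifts and turns the commanded pose from where the row before left it, along the tool's axes as they then stand; what a row does not reach is not made up. A row lasts 1/10 s, in which the tool goes at most 50 mm and 8.59 degrees, less where a joint would pass 70% of its speed; a pose out of reach is approached as far as the arm can. A call with a gripper value outside its range is refused whole. The fingers move at their own pace and stop on an object; "grip_force" is the grip in N (left out, the last holds). Time passes only in rows, so rows that do not move let the fingers close. It gives the time, the measured TCP pose, the force and the opening at its end, in the units of the state.
- sensors.observe(): the state, without advancing time (a new reading comes with each control period).
- optics.get_image(name): name is "side" or "top"; returns the picture (420x560x3 uint8, red, green, blue); there is no depth.
- optics.camera_params(name): a dict with "fx", "fy", "cx", "cy" (pixels), "dist" ([k1, k2, p1, p2, k3] as OpenCV has them; the pictures are not rectified), "position" and "attitude" of the camera in the world. Camera axes: x right, y down, z forward; pixel columns grow to the right and rows downward; lengths in mm; the calibration is good to about 2 mm. A picture is of the moment at which its call begins. camera_params takes no time and is no camera call.
- order.close_job(): hands the job in, once; it reports no verdict.
The state is a dict: "clock": time; "joint_pos": joint angles; "dq": joint speeds; "joint_torque": joint torques, N m; "eef_pos": TCP position; "tcp_rot": TCP orientation; "wrist_force": force on the tool from outside, world axes, zero at the start; "torque": the same for the moment, N m; "width": opening from 0.0 (shut) to 1.0 (fully open).
Only numpy, scipy, OpenCV 4.12 (cv2) and the standard library are available. Lean on these libraries where they do the work, as an engineer would, in place of code of your own. Each camera call takes 0.05 s, during which the arm holds its last target. There are 200 camera calls.

### The job

Take the power board (the one with the tall finned heat sink) off the black tray, set it down flat on the rails of the test nest with its contact tongue pointing at the sprung contact bar, and push it fully home into the corner, so that its long edge presses on the side fence and its shoulders press on the two end-stop cheeks while the tongue keeps the contact bar pushed back. The contacts spring back when you let go, so finish still holding the board with the gripper and pressed against both stops while the test runs; leave the other board where it lies.

Things in the scene. Friction and masses are not known exactly. Their poses are not given: they have to be found in the camera images.
- nest: Test nest, fixed on the bench: aluminium base plate 230 (x) x 180 (y) x 10 mm on 4 mm feet. Origin: centre of its underside, on the bench. Its x points to the contact bar (roughly away from the robot), y to the side fence (roughly left), z up; turned by up to 0.25 rad from the robot's axes. It carries rails, fence, end stop and contact bar, none higher than 50 mm above the bench.
- rails_middle (a point): Middle of the bed of the nest, on top of the two black support rails (24 mm above the bench). The rails run 130 mm along the nest's x (65 mm either way from here), are 18 mm wide and centred 25 mm either side of here in y; sliding friction about 0.6. Axes as the nest's.
- board_home (a point): Where board_grip lies when the power board is fully home on the rails, touching fence and end stop; the board's axes are then parallel to this point's (= the nest's): x -20, y +15, z +56 mm in the nest frame. Measured to 1 mm.
- fence: Side fence: rigid aluminium bar on the nest, 90 (x) x 14 (y) x 21 (z) mm, top 35 mm above the bench (6 mm above the seated board's upper face). Origin: centre of its underside, axes as the nest's. Its inner face, 7 mm to -y of its origin, is the stop for the board's long +y edge.
- end_stop: End stop: two rigid aluminium cheeks on the nest, each 20 mm wide in y and 30 mm long in x, top 34 mm above the bench, with a 45 mm wide gap between them for the 40 mm tongue. Origin: middle between the cheeks in the plane of their front faces, 14 mm above the bench; axes as the nest's. The front faces look to -x and stop the board's two shoulders.
- contact_bar (a joint): Sprung contact bar in the gap between the cheeks, sliding to the nest's +x: 0 m at rest (blade tips 7 mm behind the cheeks' front faces), grows as the tongue pushes it; 0.005 m when the board's shoulders meet the cheeks, at most 0.007 m. Spring: 1.5 N to start, 6.5 N at 0.005 m; it pushes the board back out when let go.
- board_grip (a point): Power board, loose, about 0.25 to 0.42 kg: middle of its heat sink, 32 mm above the underside, over the centre of the 110 (x) x 90 (y) x 5 mm plate. Heat sink 60 (x) x 30 (y) mm, top 47 mm above the underside; grip from above across its 30 mm. Beside it the plate is clear for 30 mm each way in y. x points to the tongue (at first roughly to the left), z up. It lies 10 mm above the bench on the tray.
- tongue_tip (a point): Middle of the tip of the power board's contact tongue, half-way through its thickness: 67 mm from the board's centre along its +x, 2.5 mm above the underside. The tongue is 40 mm wide and stands 12 mm out of the plate's end; the shoulders beside it lie at 55 mm. Capacitors up to 25 mm high stand near the opposite end.
- control_board_middle (a point): The other board, to be left alone: same 110 x 90 x 5 mm plate but without tongue or heat sink, parts at most 10 mm high, on the same tray. This is the centre of its plate.
- tray: Black component tray, fixed on the bench, 324 x 136 x 10 mm, on which both boards lie side by side. Origin: centre of its underside; its y is the long direction (roughly along the robot's x).

How it is judged (in metres and radians):
At the end, for the whole second after the job is handed in: The power board lies flat on the rails (3 mm, 0.05 rad) and square to the nest (0.05 rad), tongue at the contacts, bearing on fence and on end-stop cheeks with over 1 N each, contact bar pushed back over 4 mm, fingers bearing on the board with over 1 N (contact force between power_board and fence above 1 N and contact force between power_board and end_stop above 1 N and value of joint contact_bar above 0.004 m and contact force between the fingers and power_board above 1 N and x of tongue_tip in the frame of nest above 0.045 m and y of tongue_tip in the frame of nest between 0.0115 and 0.0185 m and z of board_grip in the frame of nest between 0.053 and 0.059 m and angle between the x axis of board_grip and the x axis of nest, either way round below 0.05 rad and angle between board_grip's own z axis and vertical below 0.05 rad); the arm keeps its last pose, push and grip.
It fails at once if the other board is moved more than 30 mm (distance of control_board_middle from where it was at the start of the episode above 0.03 m).
It also fails if it takes over 42 s, if anything falls off the work surface, if the arm or the gripper's body presses on something with over 40 N, if the wrist force passes 120 N, or if a joint passes its speed limit or range.

## Working session

There is one attempt and no reset: what is moved stays moved. The work goes in short steps, Python scripts to look and compute and a tool call to move; the robot and the scene stay as the last step left them, time stands still between calls to the robot, and variables do not carry over. Pictures are saved under pics/ and viewed, about 8 in all and at most 12, crops included, and the job is handed in when it is done.

Besides the shell and the picture viewer there is one more tool, called after ">>>" in YAML: its name, and indented under it one key for each argument. apply_moves: Moves the arm, as the interface text tells. Its arguments: {"type":"object","properties":{"plan":{"type":"array"},"grip_force":{"type":"number"}},"required":["plan"]}

```bash
mkdir -p pics; ls
python3 - <<'E'
from station import sensors, optics, order
import cv2
print(sensors.observe())
for n in("top","side"):
    print(optics.camera_params(n)); cv2.imwrite(f"pics/{n}0.png",optics.get_image(n)[:,:,::-1])
E
```

```text
pics
{'clock': 0.0, 'joint_pos': array([ 5.39840422e+01,  1.48608564e+01,  8.80113002e+01,  2.71035098e-04,
        7.72352790e+01, -1.16175019e+01]), 'dq': array([ 0.13080678,  0.02370357,  0.05550951, -0.12436049,  0.01361727,
       -0.05468217]), 'joint_torque': array([ 1.18024378e-03, -4.46028900e+01, -2.90566635e+01, -2.88389911e-04,
        1.17648960e-02,  1.10320013e-05]), 'eef_pos': array([226.83358917, 500.46163101, 230.45814147]), 'tcp_rot': array([-1.79894819e+02, -2.18938648e-02,  1.55601464e+02]), 'wrist_force': array([-0.71484622,  0.34989781, -0.63864789]), 'torque': array([-0.03906269, -0.00710575, -0.02268357]), 'width': 0.9944539917354785}
{'fx': 482.4392091993267, 'fy': 482.4392091993267, 'cx': 275.4721131798122, 'cy': 211.33322851014904, 'dist': array([0.04971608, 0.        , 0.        , 0.        , 0.        ]), 'position': array([402.15898172, -72.5819423 , 988.33533095]), 'attitude': array([-172.63293932,   -0.29277706,  -90.02684647])}
{'fx': 401.0358135989781, 'fy': 401.0358135989781, 'cx': 278.584987233161, 'cy': 207.3773864249836, 'dist': array([0.02627866, 0.        , 0.        , 0.        , 0.        ]), 'position': array([466.27036614, 608.1194345 , 553.76811964]), 'attitude': array([-125.82305665,   -0.63618499, -173.34875986])}
```

View pics/top0.png

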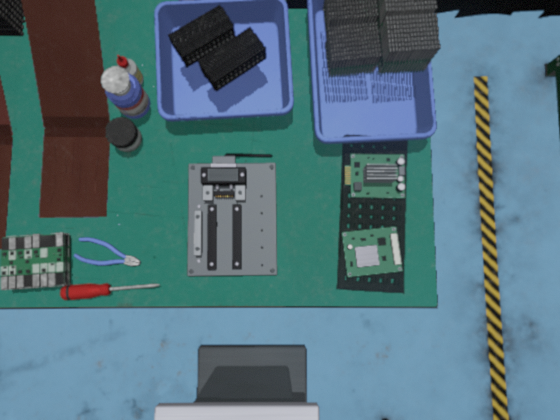

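View pics/side0.png

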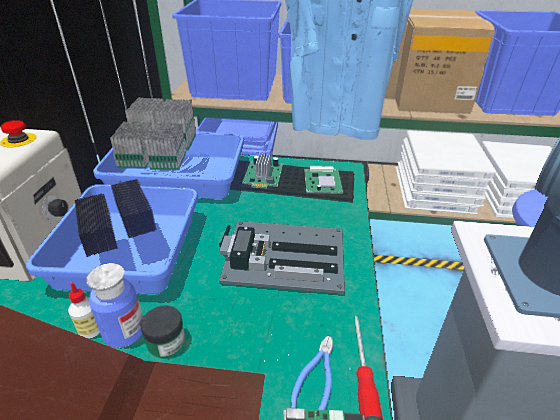

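The top view shows the nest base at about (189–276, 164–275), with the contact bar at the top and the fence on the left. The power board is at (376,176) with its tongue at (348,176). The control board is at (372,252), and the blue bin edge is near row 140. The side view agrees.

```bash
cat > h.py <<'E'
import numpy as np, cv2
from scipy.spatial.transform import Rotation as R
from station import sensors, optics, order
def cam(n):
    c=optics.camera_params(n)
    K=np.array([[c['fx'],0,c['cx']],[0,c['fy'],c['cy']],[0,0,1]])
    return K,np.array(c['dist']),np.array(c['position']),R.from_euler('xyz',c['attitude'],degrees=True).as_matrix()
def cast(n,uv,z):
    K,d,p,Rm=cam(n); uv=np.array(uv,float).reshape(-1,1,2)
    q=cv2.undistortPoints(uv,K,d)[:,0]
    r=np.c_[q,np.ones(len(q))]@Rm.T
    return p+r*((z-p[2])/r[:,2])[:,None]
def proj(n,P):
    K,d,p,Rm=cam(n); Rc=Rm.T
    return cv2.projectPoints(np.array(P,float).reshape(-1,1,3),cv2.Rodrigues(Rc)[0],-Rc@p,K,d)[0][:,0]
def rect(mask,n=1):
    cs=cv2.findContours(mask.astype(np.uint8),cv2.RETR_EXTERNAL,cv2.CHAIN_APPROX_NONE)[0]
    return sorted(cs,key=cv2.contourArea)[::-1][:n]
E
python3 - <<'E'
from h import *
im=cv2.imread('pics/top0.png')
a=cv2.resize(im[150:285,180:285],None,fx=4,fy=4,interpolation=cv2.INTER_CUBIC)
b=cv2.resize(im[125:205,325:420],None,fx=4,fy=4,interpolation=cv2.INTER_CUBIC)
o=np.zeros((540,800,3),np.uint8); o[:,:420]=a; o[:320,420:800]=b; cv2.imwrite('pics/c1.png',o)
h=cv2.cvtColor(im,cv2.COLOR_BGR2HSV)
for p in [(260,180),(228,260),(210,300),(390,190),(392,240),(375,215)]: print(p,h[p[1],p[0]])
g=(h[...,1]<60)&(h[...,2]>60); g[:,:170]=0;g[:,300:]=0;g[:150]=0;g[300:]=0
c=rect(g)[0]; r=cv2.minAreaRect(c); print(r); bx=cv2.boxPoints(r); print(bx)
P=cast('top',bx,14); print(P, np.linalg.norm(np.diff(P,axis=0),axis=1))
E
```

```text
(260, 180) [103  22 139]
(228, 260) [104  21 133]
(210, 300) [ 84 156 121]
(390, 190) [ 77  96 128]
(392, 240) [ 53   6 180]
(375, 215) [83 47 43]
((231.49996948242188, 214.99996948242188), (119.99998474121094, 88.99998474121094), 90.0)
[[186.99997 154.99997]
 [275.99997 154.99997]
 [275.99997 274.99997]
 [186.99997 274.99997]]
[[645.15475253 104.64978551  14.        ]
 [645.5002635  -78.76548097  14.        ]
 [399.70201416 -78.61565013  14.        ]
 [399.99650029  98.98585746  14.        ]] [183.41559191 245.798295   177.60175173]
```

View pics/c1.png

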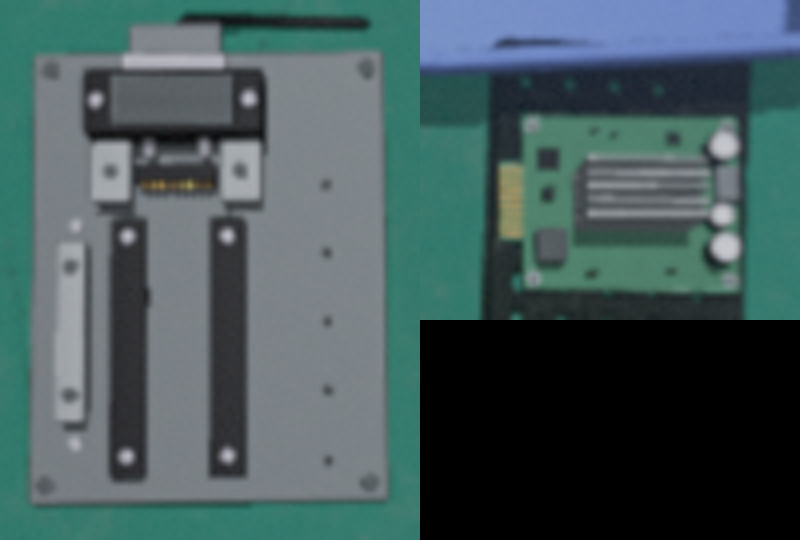

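Run:
```python
from h import *
im=cv2.imread('pics/top0.png'); h=cv2.cvtColor(im,cv2.COLOR_BGR2HSV)
def fit(px,z):
    P=cast('top',px,z)[:,:2]; vx,vy,x,y=cv2.fitLine(P.astype(np.float32),cv2.DIST_HUBER,0,.01,.01).ravel()
    return np.degrees(np.arctan2(vy,vx)),np.array([x,y])
def edges(m,rows,cols):
    o={}
    o['L']=[(np.flatnonzero(m[r])[0]-.5,r) for r in rows]; o['R']=[(np.flatnonzero(m[r])[-1]+.5,r) for r in rows]
    o['T']=[(c,np.flatnonzero(m[:,c])[0]-.5) for c in cols]; o['B']=[(c,np.flatnonzero(m[:,c])[-1]+.5) for c in cols]
    return o
def fill(m):
    o=np.zeros(m.shape,np.uint8); cv2.drawContours(o,rect(m),-1,1,-1); return o
g=(h[...,1]<70)&(h[...,2]>60); g[:,:170]=0;g[:,300:]=0;g[:150]=0;g[300:]=0
e=edges(fill(g),range(175,265),list(range(192,200))+list(range(245,272)))
print('nest'); 
for k in 'LRTB': print(k,*fit(e[k],14))
b=((h[...,1]>60)&(h[...,2]>75))|(h[...,2]>130); b[:146]=0;b[215:]=0;b[:,:335]=0;b[:,404:]=0
# exclude bench right of tray: inspect extents
f=fill(b); print(cv2.boundingRect(rect(b)[0]))
e=edges(f,range(163,190),range(360,395))
e['L']=[p for p in e['L'] if not 164<p[1]<186] 
print('board',e['L'][:3],e['R'][:3])
for k in 'LRTB': 
    if len(e[k])>1: print(k,*fit(e[k],15))
def c2(u,v): return ((u-420)/4+325-.375,v/4+125-.375)
def c1(u,v): return (u/4+180-.375,v/4+150-.375)
print('crop corners board',cast('top',[c2(523,115),c2(740,118),c2(740,291),c2(523,290)],15)[:,:2])
print('tongue',cast('top',[c2(499,162),c2(499,239)],15)[:,:2])
print('sink top fins far/near, L/R',cast('top',[c2(585,157),c2(585,215),c2(708,160),c2(708,214)],57)[:,:2])
print('rails ends',cast('top',[c1(129,218),c1(127,480),c1(227,217),c1(229,477)],24)[:,:2])
print('fence inner',cast('top',[c1(85,243),c1(85,422)],35)[:,:2],'cheeks front',cast('top',[c1(110,202),c1(241,202)],34)[:,:2])
# bin rim near corner in both views
for z in (40,60,80,100): print(z,cast('top',[(320,139),(433,135)],z)[:,:2].round())
```

```text
nest
L 1.3182408 [511.4181   100.671844]
R 0.8994665 [511.81375 -78.59457]
T -89.02065 [628.9509    -2.375194]
B -89.244576 [400.01834    8.054927]
(344, 153, 60, 46)
board [(np.float64(349.5), 163), (np.float64(349.5), 164), (np.float64(350.5), 186)] [(np.float64(403.5), 163), (np.float64(402.5), 164), (np.float64(403.5), 165)]
L 0.06925192 [ 593.9207  -230.12936]
R 74.5239 [ 601.2289  -301.16467]
T 89.90208 [ 648.32355 -285.0186 ]
B 89.98522 [ 556.4917  -283.26984]
crop corners board [[ 648.66184188 -232.28190384]
 [ 646.88845448 -343.7376513 ]
 [ 556.73051899 -340.77918219]
 [ 557.27649289 -230.52412667]]
tongue [[ 623.93450472 -219.48676718]
 [ 583.70782473 -218.77396813]]
sink top fins far/near, L/R [[ 616.83749905 -255.46050607]
 [ 587.8070763  -254.79398674]
 [ 615.24454965 -315.71502469]
 [ 588.24816216 -314.88889615]]
rails ends [[541.470184    50.65778738]
 [410.43208439  49.40587894]
 [542.00105028   1.32566572]
 [411.82076185  -1.00882505]]
fence inner [[527.31104529  70.87206287]
 [438.6315642   69.09926765]] cheeks front [[548.09141139  58.9733822 ]
 [548.1282825   -6.35711972]]
40 [[ 672. -167.]
 [ 680. -395.]]
60 [[ 666. -165.]
 [ 674. -388.]]
80 [[ 661. -163.]
 [ 668. -381.]]
100 [[ 655. -161.]
 [ 662. -374.]]
```

Run:
```python
from h import *
im=cv2.imread('pics/side0.png')
cv2.imwrite('pics/c2.png',cv2.resize(im[105:215,210:360],None,fx=5,fy=5,interpolation=cv2.INTER_CUBIC))
```

```text
(no output)
```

View pics/c2.png

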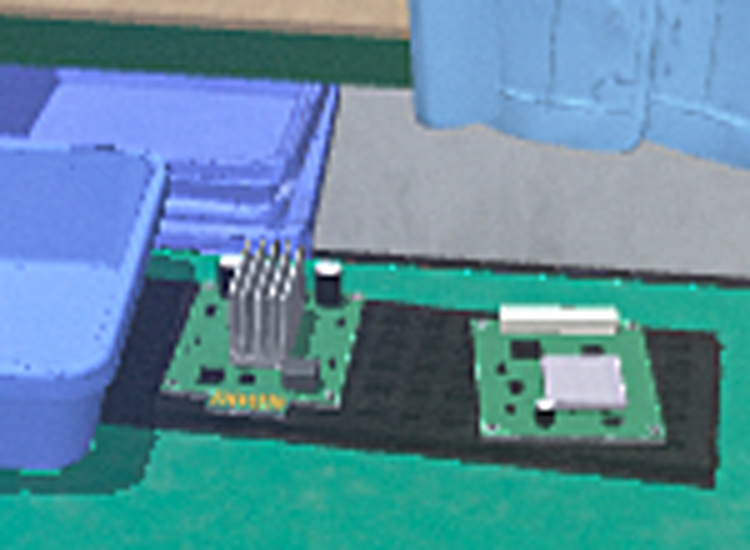

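The side crop shows the bin rim's near side running from crop (165,165) to (110,370), which is side pixels (243,138) to (232,179). The board lies free beside it. I'll find the rim height from the two views.

Run:
```python
from h import *
for z in (40,60,80,100,120): print(z,proj('side',cast('top',[(318,136),(376,137),(433,134)],z)).round().tolist(),cast('top',[(376,138)],z)[:,:2].round())
s=sensors.observe(); print(s['eef_pos'],s['tcp_rot'],s['clock'])
```

```text
40 [[224.0, 187.0], [236.0, 163.0], [242.0, 143.0]] [[ 674. -280.]]
60 [[226.0, 180.0], [237.0, 157.0], [243.0, 137.0]] [[ 668. -276.]]
80 [[228.0, 174.0], [239.0, 151.0], [244.0, 132.0]] [[ 663. -272.]]
100 [[230.0, 167.0], [240.0, 144.0], [246.0, 126.0]] [[ 657. -267.]]
120 [[232.0, 159.0], [242.0, 138.0], [247.0, 120.0]] [[ 651. -263.]]
[226.88023838 500.54094881 230.58656556] [-1.79912956e+02 -1.87065731e-02  1.55604406e+02] 0.1
```

Board measured at (602,−286), tongue direction about 89.5°. Nest yaw is about 1°, and the bin rim is at z≈60, x≈668, so a partly closed gripper clears it. Turning, then travelling.

>>> apply_moves:
  plan:
    - [0,0,0.1442,0,0,0,60]
    - [0,0,0.1442,0,0,0,60]
    - [0,0,0.1442,0,0,0,60]
    - [0,0,0.1442,0,0,0,60]
    - [0,0,0.1442,0,0,0,60]
    - [0,0,0.1442,0,0,0,60]
    - [0,0,0.1442,0,0,0,60]
    - [0,0,0.1442,0,0,0,60]
  grip_force: 60

```text
clock: 0.9
eef_pos: [226.9, 500.6, 230.8]
tcp_rot: [-180.0, 0.1, 89.2]
wrist_force: [0.0, -0.1, -0.5]
width: 0.705
```

>>> apply_moves:
  plan:
    - [0,0,0,-39.2,19.1,0,60]
    - [0,0,0,-39.2,19.1,0,60]
    - [0,0,0,-39.2,19.1,0,60]
    - [0,0,0,-39.2,19.1,0,60]
    - [0,0,0,-39.2,19.1,0,60]
    - [0,0,0,-39.2,19.1,0,60]
    - [0,0,0,-39.2,19.1,0,60]
    - [0,0,0,-39.2,19.1,0,60]
    - [0,0,0,-39.2,19.1,0,60]
    - [0,0,0,-39.2,19.1,0,60]

```text
clock: 1.9
eef_pos: [415.0, 105.6, 231.2]
tcp_rot: [-180.0, -0.0, 89.5]
wrist_force: [0.2, 0.4, -0.4]
width: 0.704
```

>>> apply_moves:
  plan:
    - [0,0,0,-39.2,19.1,0,60]
    - [0,0,0,-39.2,19.1,0,60]
    - [0,0,0,-39.2,19.1,0,60]
    - [0,0,0,-39.2,19.1,0,60]
    - [0,0,0,-39.2,19.1,0,60]
    - [0,0,0,-39.2,19.1,0,60]
    - [0,0,0,-39.2,19.1,0,60]
    - [0,0,0,-39.2,19.1,0,60]
    - [0,0,0,-39.2,19.1,0,60]
    - [0,0,0,-39.2,19.1,0,60]

```text
clock: 2.9
eef_pos: [602.7, -287.9, 230.6]
tcp_rot: [-180.0, -0.0, 89.5]
wrist_force: [-0.0, 0.6, 0.7]
width: 0.703
```

>>> apply_moves:
  plan:
    - [0,0,0,0,0,0,60]
    - [0,0,0,0,0,0,60]

```text
clock: 3.1
eef_pos: [602.0, -287.0, 229.7]
tcp_rot: [-179.9, -0.1, 89.4]
wrist_force: [0.5, 0.5, -0.0]
width: 0.705
```

>>> apply_moves:
  plan:
    - [0,0,0,0,0,40,60]
    - [0,0,0,0,0,40,60]
    - [0,0,0,0,0,40,60]
    - [0,0,0,0,0,30,60]
    - [0,0,0,0,0,20,60]
    - [0,0,0,0,0,15,60]
    - [0,0,0,0,0,10,60]
    - [0,0,0,0,0,10,60]
    - [0,0,0,0,0,0,60]

```text
clock: 4.0
eef_pos: [602.0, -285.8, 25.6]
tcp_rot: [-179.9, -0.0, 89.5]
wrist_force: [-0.1, 0.2, -0.1]
width: 0.701
```

>>> apply_moves:
  plan:
    - [0,0,0,0,0,0,20]
    - [0,0,0,0,0,0,20]
    - [0,0,0,0,0,0,20]
    - [0,0,0,0,0,0,20]
    - [0,0,0,0,0,0,20]
    - [0,0,0,0,0,0,20]
    - [0,0,0,0,0,0,20]
    - [0,0,0,0,0,0,20]
  grip_force: 70

```text
clock: 4.8
eef_pos: [603.3, -287.0, 27.7]
tcp_rot: [179.9, 0.1, 89.5]
wrist_force: [-0.4, -0.4, 4.9]
width: 0.339
```

>>> apply_moves:
  plan:
    - [0,0,0,0,0,-10,20]
    - [0,0,0,0,0,-20,20]
    - [0,0,0,0,0,-30,20]
    - [0,0,0,0,0,-30,20]
    - [0,0,0,0,0,-30,20]
    - [0,0,0,0,0,-20,20]
    - [0,0,0,0,0,-10,20]
    - [0,0,0,0,0,0,20]
    - [0,0,0,0,0,0,20]

```text
clock: 5.7
eef_pos: [601.6, -285.9, 174.9]
tcp_rot: [-179.9, -0.1, 89.5]
wrist_force: [-1.2, 0.6, -3.3]
width: 0.34
```

Run:
```python
from h import *
a=optics.get_image('side')[:,:,::-1]; b=optics.get_image('top')[:,:,::-1]
cv2.imwrite('pics/side1.png',a); cv2.imwrite('pics/top1.png',b)
o=np.hstack([cv2.resize(a[60:220,200:360],(400,400)),cv2.resize(b[110:270,300:460],(400,400))]); cv2.imwrite('pics/l1.png',o)
s=sensors.observe(); print(s['eef_pos'],s['tcp_rot'],s['wrist_force'],s['torque'],s['width'],s['clock'])
```

```text
[ 601.47451029 -285.71468251  174.23764015] [-1.79825125e+02 -1.18399826e-01  8.95067629e+01] [ 4.72485982e-01  1.28602874e-03 -3.97772569e+00] [-0.01890027  0.02181946  0.05430006] 0.3376462037965717 5.8
```

View pics/l1.png

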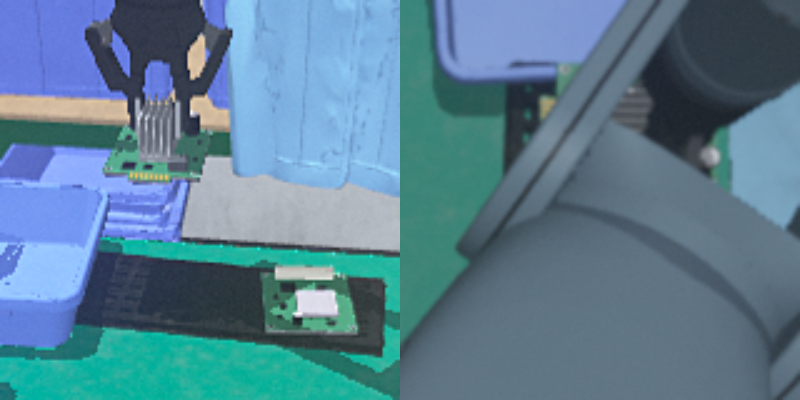

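The board is held level at side crop (155,160), the control board hasn't moved, and the wrist reads about 4 N. Turning and carrying to the nest.

>>> apply_moves:
  plan:
    - [0,0,0.1404,0,0,0,20]
    - [0,0,0.1404,0,0,0,20]
    - [0,0,0.1404,0,0,0,20]
    - [0,0,0.1404,0,0,0,20]
    - [0,0,0.1404,0,0,0,20]
    - [0,0,0.1404,0,0,0,20]
    - [0,0,0.1404,0,0,0,20]
    - [0,0,0.1404,0,0,0,20]
    - [0,0,0.1404,0,0,0,20]
    - [0,0,0.1404,0,0,0,20]

```text
clock: 6.8
eef_pos: [601.7, -285.9, 174.5]
tcp_rot: [-179.9, 0.1, 8.7]
wrist_force: [-0.3, 0.4, -2.6]
width: 0.343
```

>>> apply_moves:
  plan:
    - [0,0,0.1404,0,0,0,20]
    - [0,0,0,-7,-15,0,20]
    - [0,0,0,-14,-36,0,20]
    - [0,0,0,-14,-36,0,20]
    - [0,0,0,-14,-36,0,20]
    - [0,0,0,-14,-36,0,20]
    - [0,0,0,-14,-36,0,20]
    - [0,0,0,-14,-36,0,20]
    - [0,0,0,-14,-36,0,20]
    - [0,0,0,-12,-28,0,20]

```text
clock: 7.8
eef_pos: [478.3, 8.6, 175.2]
tcp_rot: [-179.9, 0.1, 1.0]
wrist_force: [-0.2, 0.2, -3.3]
width: 0.337
```

>>> apply_moves:
  plan:
    - [0,0,0,0,-10,20,20]
    - [0,0,0,0,0,30,20]
    - [0,0,0,0,0,20,20]
    - [0,0,0,0,0,0,20]
    - [0,0,0,0,0,0,20]
    - [0,0,0,0,0,0,20]

```text
clock: 8.4
eef_pos: [480.8, 16.2, 107.2]
tcp_rot: [180.0, -0.1, 1.0]
wrist_force: [0.8, 0.2, -3.1]
width: 0.34
```

Run:
```python
from h import *
a=optics.get_image('side')[:,:,::-1]; b=optics.get_image('top')[:,:,::-1]
cv2.imwrite('pics/side2.png',a); cv2.imwrite('pics/top2.png',b)
o=np.hstack([cv2.resize(a[170:310,200:360],(457,400)),cv2.resize(b[140:290,170:300],(343,400))]); cv2.imwrite('pics/l2.png',o)
for i in range(3):
    s=sensors.observe(); print(s['eef_pos'],s['tcp_rot'],s['wrist_force'],s['torque'],s['width'],s['clock']); optics.get_image('top')
```

```text
[480.9135128   16.20192388 107.38539238] [ 1.79974609e+02 -1.22829258e-01  1.00364145e+00] [ 0.013144    0.22911678 -2.79630975] [ 0.0104326  -0.04591273  0.00213587] 0.34260017372142354 8.5
[480.77727081  16.23888445 107.32301488] [ 1.79974755e+02 -1.14735633e-01  1.00411611e+00] [ 0.90194596  0.08119359 -4.3274488 ] [ 0.0264148   0.04666744 -0.03363263] 0.33774220549499956 8.55
[480.61468623  16.28751351 107.18259942] [ 1.79979034e+02 -9.92518852e-02  1.00624553e+00] [-0.20467399  0.47009068 -3.32822128] [-0.00133764  0.02768845 -0.01331783] 0.33702330108097694 8.6
```

View pics/l2.png

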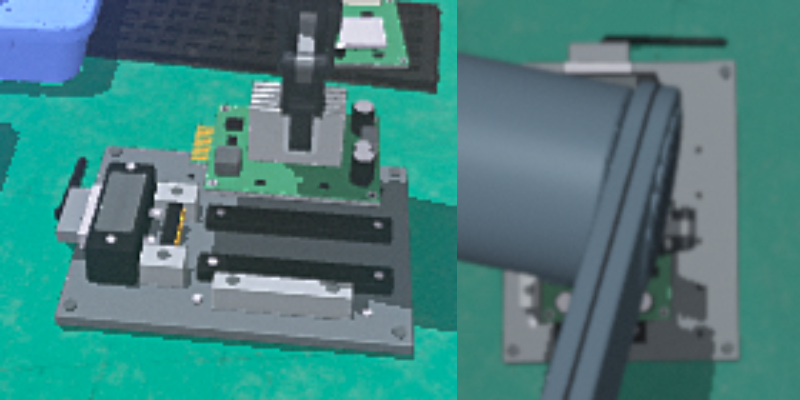

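Over the nest, the tongue points at the contacts. I'll check the board's offset in the hand using its near edge corners, at side crop (205,193) and (381,202).

Run:
```python
from h import *
s=160/457; t=140/400
P=cast('side',[(200+205*s,170+190*t),(200+380*s,170+198*t)],95.5); print(P,np.linalg.norm(P[1]-P[0]))
# nest check from side image: cheek front face/ fence inner top edge ends
print('fence inner top',cast('side',[(200+217*s,170+276*t),(200+350*s,170+284*t)],35))
print('cheek front top near',cast('side',[(200+187*s,170+250*t),(200+198*s,170+184*t)],34))
```

```text
[[536.5128183   66.12419235  95.5       ]
 [428.50238512  59.75773681  95.5       ]] 108.19789938743253
fence inner top [[527.05094621  78.50391366  35.        ]
 [442.02610025  74.84310086  35.        ]]
cheek front top near [[549.76238895  55.85759945  34.        ]
 [551.71322905 -12.51473899  34.        ]]
```

>>> apply_moves:
  plan:
    - [0,0,0,-8,0,0,20]
    - [0,0,0,0,0,20,20]
    - [0,0,0,0,0,25,20]
    - [0,0,0,0,0,10,20]
    - [0,0,0,0,0,5,20]
    - [0,0,0,0,0,2,20]
    - [0,0,0,0,0,0,20]
    - [0,0,0,0,0,0,20]

```text
clock: 9.45
eef_pos: [472.6, 16.3, 45.0]
tcp_rot: [180.0, -0.1, 1.0]
wrist_force: [-0.4, -0.5, -2.6]
width: 0.342
```

>>> apply_moves:
  plan:
    - [0,0,0,0,0,1,20]
    - [0,0,0,0,0,1,20]
    - [0,0,0,0,0,0,20]

```text
clock: 9.75
eef_pos: [472.0, 16.4, 42.4]
tcp_rot: [180.0, -0.0, 1.0]
wrist_force: [-1.0, 0.3, -2.8]
width: 0.34
```

>>> apply_moves:
  plan:
    - [0,0,0,0,0,1,20]
    - [0,0,0,0,0,1,20]
    - [0,0,0,0,0,0,20]

```text
clock: 10.05
eef_pos: [472.2, 16.4, 41.7]
tcp_rot: [180.0, -0.0, 1.0]
wrist_force: [-3.9, 1.3, 12.6]
width: 0.338
```

>>> apply_moves:
  plan:
    - [0,0,0,0,0,-0.8,20]
    - [0,0,0,0,-2,0,20]
    - [0,0,0,0,-2,0,20]
    - [0,0,0,0,0,0,20]
    - [0,0,0,0,0,0,20]

```text
clock: 10.55
eef_pos: [472.8, 20.1, 41.7]
tcp_rot: [180.0, -0.1, 1.0]
wrist_force: [-1.2, -2.1, 5.9]
width: 0.336
```

>>> apply_moves:
  plan:
    - [0,0,0,0,-1,0,20]
    - [0,0,0,0,-1,0,20]
    - [0,0,0,0,0,0,20]
    - [0,0,0,0,0,0,20]

```text
clock: 10.95
eef_pos: [472.9, 22.0, 41.7]
tcp_rot: [179.9, -0.1, 1.0]
wrist_force: [-1.2, -3.8, 5.4]
width: 0.336
```

>>> apply_moves:
  plan:
    - [0,0,0,0,-1,0,20]
    - [0,0,0,0,-1,0,20]
    - [0,0,0,0,0,0,20]
    - [0,0,0,0,0,0,20]

```text
clock: 11.35
eef_pos: [472.9, 24.0, 41.7]
tcp_rot: [179.9, -0.1, 1.0]
wrist_force: [0.5, -2.6, 6.5]
width: 0.337
```

>>> apply_moves:
  plan:
    - [0,0,0,0,-0.5,0,20]
    - [0,0,0,0,-0.5,0,20]
    - [0,0,0,0,0,0,20]
    - [0,0,0,0,0,0,20]

```text
clock: 11.75
eef_pos: [473.0, 24.9, 41.7]
tcp_rot: [179.9, -0.1, 1.0]
wrist_force: [0.0, -3.4, 5.5]
width: 0.338
```

>>> apply_moves:
  plan:
    - [0,0,0,0,-0.5,0,20]
    - [0,0,0,0,-0.5,0,20]
    - [0,0,0,0,0,0,20]
    - [0,0,0,0,0,0,20]

```text
clock: 12.15
eef_pos: [472.9, 25.9, 41.7]
tcp_rot: [179.9, -0.1, 1.0]
wrist_force: [0.6, -3.2, 4.8]
width: 0.338
```

>>> apply_moves:
  plan:
    - [0,0,0,0,-0.5,0,20]
    - [0,0,0,0,-0.5,0,20]
    - [0,0,0,0,0,0,20]
    - [0,0,0,0,0,0,20]

```text
clock: 12.55
eef_pos: [472.9, 26.9, 41.7]
tcp_rot: [179.9, -0.1, 1.0]
wrist_force: [-0.0, -2.8, 5.1]
width: 0.335
```

Run:
```python
from h import *
a=optics.get_image('side')[:,:,::-1]
cv2.imwrite('pics/l3.png',cv2.resize(a[195:300,205:355],(800,560),interpolation=cv2.INTER_CUBIC))
s=sensors.observe(); print(s['eef_pos'],s['tcp_rot'],s['wrist_force'],s['torque'])
```

```text
[472.89847977  26.87984099  41.66655727] [ 1.79940314e+02 -1.17259230e-01  1.03891326e+00] [ 0.86988257 -4.28595931  5.68929632] [-0.71209618  0.24168704  0.05677856]
```

View pics/l3.png

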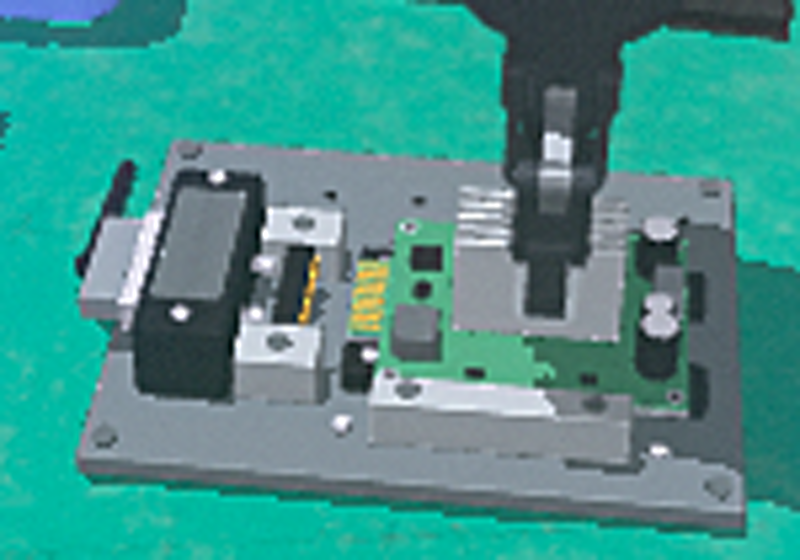

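The board lies on the rails with its edge right beside the fence (crop around (390,370)). Continuing to feel for the fence.

>>> apply_moves:
  plan:
    - [0,0,0,0,-0.5,0,20]
    - [0,0,0,0,0,0,20]
    - [0,0,0,0,0,0,20]

```text
clock: 12.9
eef_pos: [472.9, 27.4, 41.7]
tcp_rot: [179.9, -0.1, 1.0]
wrist_force: [-0.6, -3.7, 4.6]
width: 0.34
```

>>> apply_moves:
  plan:
    - [0,0,0,0,-0.5,0,20]
    - [0,0,0,0,0,0,20]
    - [0,0,0,0,0,0,20]

```text
clock: 13.2
eef_pos: [472.9, 27.8, 41.7]
tcp_rot: [179.9, -0.1, 1.0]
wrist_force: [0.5, -3.9, 5.9]
width: 0.341
```

>>> apply_moves:
  plan:
    - [0,0,0,0,-0.5,0,20]
    - [0,0,0,0,0,0,20]
    - [0,0,0,0,0,0,20]

```text
clock: 13.5
eef_pos: [472.9, 27.8, 41.7]
tcp_rot: [179.9, -0.1, 1.0]
wrist_force: [0.3, -6.1, 6.1]
width: 0.341
```

>>> apply_moves:
  plan:
    - [0,0,0,0,-0.3,0,20]
    - [0,0,0,2,0,0,20]
    - [0,0,0,2,0,0,20]
    - [0,0,0,2,0,0,20]
    - [0,0,0,0,0,0,20]
    - [0,0,0,0,0,0,20]

```text
clock: 14.1
eef_pos: [473.8, 27.9, 41.7]
tcp_rot: [179.9, 0.4, 1.1]
wrist_force: [-17.2, -11.1, 22.4]
width: 0.339
```

>>> apply_moves:
  plan:
    - [0,0,0,2,0,0,20]
    - [0,0,0,2,0,0,20]
    - [0,0,0,2,0,0,20]
    - [0,0,0,0,0,0,20]
    - [0,0,0,0,0,0,20]

```text
clock: 14.6
eef_pos: [480.1, 28.0, 41.7]
tcp_rot: [179.9, 0.4, 1.1]
wrist_force: [-16.2, -11.2, 20.6]
width: 0.341
```

Drag of 17 N comes mostly from the downward force. Easing z.

>>> apply_moves:
  plan:
    - [0,0,0,0,0,-0.5,20]
    - [0,0,0,0,0,-0.5,20]
    - [0,0,0,0,0,0,20]
    - [0,0,0,0,0,0,20]

```text
clock: 15.0
eef_pos: [480.9, 28.0, 41.8]
tcp_rot: [179.9, 0.3, 1.1]
wrist_force: [-10.4, -12.1, 9.1]
width: 0.336
```

Run:
```python
from h import *
f=[]
for i in range(4):
    s=sensors.observe(); f.append(np.r_[s['eef_pos'],s['tcp_rot'],s['wrist_force'],s['torque']]); a=optics.get_image('side')
print(np.mean(f,0).round(2))
```

```text
[ 4.8088e+02  2.8020e+01  4.1760e+01  1.7988e+02  3.4000e-01  1.0700e+00
 -9.9600e+00 -1.1170e+01  9.0200e+00 -1.7400e+00  1.3100e+00 -1.2000e-01]
```

>>> apply_moves:
  plan:
    - [0,0,0,1.5,0,0,20]
    - [0,0,0,1.5,0,0,20]
    - [0,0,0,1.5,0,0,20]
    - [0,0,0,0,0,0,20]
    - [0,0,0,0,0,0,20]

```text
clock: 15.7
eef_pos: [485.8, 28.1, 41.7]
tcp_rot: [179.9, 0.3, 1.1]
wrist_force: [-9.7, -10.5, 6.6]
width: 0.343
```

>>> apply_moves:
  plan:
    - [0,0,0,1.5,0,0,20]
    - [0,0,0,1.5,0,0,20]
    - [0,0,0,1.5,0,0,20]
    - [0,0,0,0,0,0,20]
    - [0,0,0,0,0,0,20]

```text
clock: 16.2
eef_pos: [488.6, 28.1, 41.8]
tcp_rot: [179.9, 0.5, 1.1]
wrist_force: [-14.3, -10.9, 13.1]
width: 0.338
```

>>> apply_moves:
  plan:
    - [0,0,0,1.5,0,-0.3,20]
    - [0,0,0,1.5,0,0,20]
    - [0,0,0,1,0,0,20]
    - [0,0,0,0,0,0,20]
    - [0,0,0,0,0,0,20]

```text
clock: 16.7
eef_pos: [491.0, 28.2, 41.9]
tcp_rot: [179.9, 0.7, 1.1]
wrist_force: [-18.1, -12.6, 16.1]
width: 0.34
```

>>> apply_moves:
  plan:
    - [0,0,0,1,0,-0.2,20]
    - [0,0,0,1,0,0,20]
    - [0,0,0,0,0,0,20]
    - [0,0,0,0,0,0,20]

```text
clock: 17.1
eef_pos: [492.3, 28.2, 42.0]
tcp_rot: [179.9, 0.7, 1.1]
wrist_force: [-18.8, -13.6, 17.8]
width: 0.336
```

>>> apply_moves:
  plan:
    - [0,0,0,1,0,-0.3,20]
    - [0,0,0,1,0,0,20]
    - [0,0,0,0,0,0,20]
    - [0,0,0,0,0,0,20]

```text
clock: 17.5
eef_pos: [492.7, 28.3, 42.1]
tcp_rot: [179.9, 0.9, 1.1]
wrist_force: [-23.8, -13.7, 20.8]
width: 0.343
```

>>> apply_moves:
  plan:
    - [0,0,0,1,0,-0.2,20]
    - [0,0,0,1,0,0,20]
    - [0,0,0,0,0,0,20]
    - [0,0,0,0,0,0,20]

```text
clock: 17.9
eef_pos: [492.8, 28.3, 42.2]
tcp_rot: [179.9, 1.1, 1.1]
wrist_force: [-29.3, -13.8, 25.9]
width: 0.339
```

Stopped at x≈492.8 while the force kept rising, so the shoulders are on the cheeks. Easing the downward press, then checking.

>>> apply_moves:
  plan:
    - [0,0,0,0,0,-0.5,20]
    - [0,0,0,0,0,-0.5,20]
    - [0,0,0,0,0,0,20]
    - [0,0,0,0,0,0,20]
    - [0,0,0,0,0,0,20]

```text
clock: 18.4
eef_pos: [492.9, 28.3, 42.4]
tcp_rot: [179.9, 1.1, 1.1]
wrist_force: [-27.1, -14.1, 17.4]
width: 0.343
```

Run:
```python
from h import *
f=[]
for i in range(4):
    s=sensors.observe(); f.append(np.r_[s['eef_pos'],s['tcp_rot'],s['wrist_force'],s['torque']]); a=optics.get_image('side')
print(np.mean(f,0).round(2))
cv2.imwrite('pics/l4.png',cv2.resize(a[195:300,205:355,::-1],(800,560),interpolation=cv2.INTER_CUBIC))
```

```text
[ 4.9292e+02  2.8310e+01  4.2410e+01  1.7989e+02  1.1400e+00  1.1100e+00
 -2.6180e+01 -1.4430e+01  1.7270e+01 -2.5200e+00  3.8700e+00 -2.6000e-01]
```

View pics/l4.png

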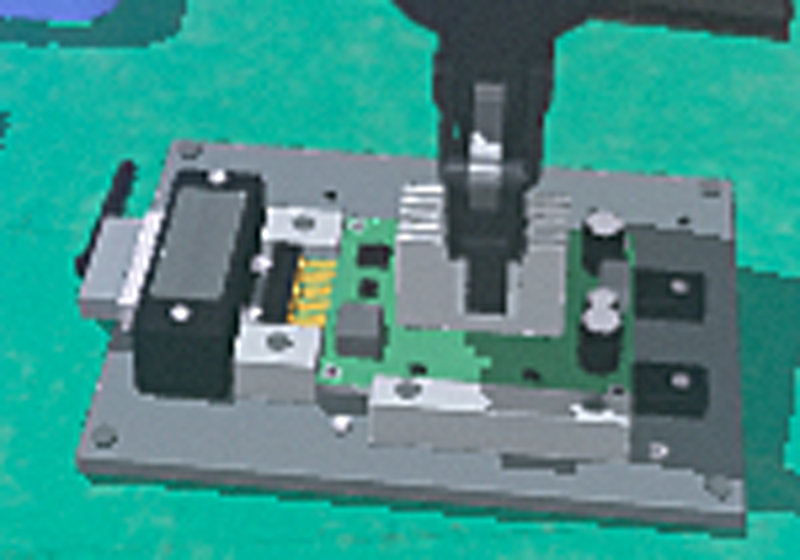

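The tongue is in the contacts, the shoulders are flush on both cheeks, and the long edge is on the fence. Holding briefly to confirm it's steady, then handing in.

>>> apply_moves:
  plan:
    - [0,0,0,0,0,0,20]
    - [0,0,0,0,0,0,20]
    - [0,0,0,0,0,0,20]
    - [0,0,0,0,0,0,20]
    - [0,0,0,0,0,0,20]

```text
clock: 19.1
eef_pos: [492.9, 28.3, 42.4]
tcp_rot: [179.9, 1.1, 1.1]
wrist_force: [-26.7, -13.9, 17.0]
width: 0.335
```

Run:
```python
from station import sensors, order
s=sensors.observe(); print(s['clock'],s['eef_pos'],s['tcp_rot'],s['wrist_force'],s['width'])
print(order.close_job())
```

```text
19.1 [492.91201826  28.31819716  42.41441705] [179.89523032   1.14255672   1.11171553] [-26.69179861 -13.92056222  16.99021343] 0.33548965682474846
the job is handed in; nothing more can be done
None
```

I put the power board on the nest rails, slid it along the fence and pushed it home against the end-stop cheeks. I handed the job in at 19.1 s with the gripper still holding and pressing; the hand-in gives no verdict.

**Last checks**
- **Hold:** the pose stayed steady over the last 0.7 s at TCP (492.9, 28.3, 42.4). The wrist force was about −27 / −14 / +17 N in x / y / z.
- **End stop:** the last 4 mm of commanded push moved the board only 0.5 mm while the force rose. I estimate about 6–7 N on the cheeks after friction and the contact spring.
- **Fence:** I estimate 10 N or more. This and the cheek load are worked out from the wrist force, not measured directly.
- **Picture:** the last side view shows the tongue in the contacts, the shoulders on both cheeks and the long edge on the fence. The control board was unmoved in the last picture that showed all of it, just after the lift.

**What disagreed**
- The tool ended tilted about 1.1° (0.02 rad) in pitch from the push, inside the 0.05 rad limit. I did not measure the board's own tilt.
- The fence was met about 2.5 mm farther to +y than the top camera suggested, and the end stop within about 1 mm of where expected.

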